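# Open the cartridge case by its two-dial lock

### The job

The steel cartridge case on the bench is locked by the two numbered dials on its lid; the code is 3 on the left dial and 7 on the right. Set the left dial's pointer on the 3, and turn the right dial slowly through the region of its 7 until you feel the hidden bolt drop and the dial stop dead (its knob has crept on the spindle, so the pointer may read up to half a number off); do not force a dial against the bolt or pry at the locked lid. Open the lid to well over halfway upright and leave it standing there, without disturbing the can, the screwdriver or the record weight.

Things in the scene. Friction and masses are not known exactly. Their poses are not given: they have to be found in the camera images.
- case: The fixed grey steel case, 200 mm deep (x), 260 mm wide (y), 90 mm high; the shut lid's top face is 96 mm above the bench. Origin: centre of its underside, on the bench; x points to the hinge (far) side, y to its left, z up.
- lid (a joint): Opening angle of the lid in rad: 0 shut, up to 1.5. Hinged on the far (+x) edge, so the front edge rises. It weighs about 0.8 kg and stays at any angle on a stiff friction hinge; unlocked, it needs about 11 N straight up at the handle.
- lid_hinge (a point): Middle of the hinge line (which runs along the case's y), 90 mm above the bench at the case's far edge.
- lid_handle (a point): Middle of the lid's pull handle: a round steel bar 10 mm thick, 100 mm long along the case's y, on a post at each end; its axis is 35 mm above the lid's top face and 175 mm in front of the hinge line, with 30 mm clear under the bar.
- left_axis (a point): Left dial (case +y side), 62 mm behind the handle and 58 mm left of the middle: point on its upright axis at the knob's top, 29 mm above the lid face. Round fluted aluminium knob 46 mm across, grip 5 to 29 mm above the lid face, over a thin skirt 56 mm across. Turns without stops at under 0.1 N m; stays where left.
- left_mark (a point): Tip of the black pointer line on the left dial's skirt, 26.5 mm from the axis, 5 mm above the lid face; turns with the knob; its x axis points outward along the pointer. The numbers 0 to 9 are on the fixed ring round the knob, 0.628 rad apart: 0 towards the hinge (case +x), counting clockwise from above (3 is 1.885 rad clockwise of 0).
- right_axis (a point): Right dial (case -y side), knob and ring the same as the left one, 58 mm right of the middle: point on its upright axis at the top of the knob, 29 mm above the lid face.
- right_mark (a point): Tip of the pointer line on the right dial's skirt, as on the left. The knob has crept on its spindle: the lock's true 7 reads up to 0.35 rad either side of the 7 (4.398 rad clockwise of 0). With the left dial right, the bolt drops there; some 0.1 rad on, the dial stops, a little springily: the moment at the knob climbs from under 0.1 past 0.2 N m.
- right_ring: The right dial's fixed black number ring on the lid, 82 mm across, with the dial and the hidden lock wheel (60 mm, one notch) it carries. Origin: on the dial's axis at the lid face; x axis towards the 0. The wheel is not to be twisted against the dropped bolt with more than 18 N at the notch (about 0.45 N m at the knob).
- left_ring: The left dial's number ring with the dial and lock wheel it carries, as on the right. The left knob is true to its wheel: its notch takes the bolt when the pointer is within 0.07 rad (4 degrees) of the 3. Same force limit.
- lock: The lock's frame under the lid, carrying the hidden spring bolt. The bolt drops 9 mm into the notches of both wheels at once and so leaves its keeper on the case's front wall. Origin: on the hinge line. Lifting at the locked lid presses the bolt on the keeper: more than 15 N there is prying.
- keeper: Small steel strike plate, 50 mm wide, at the top of the inside of the case's front wall, under the lid; it holds the bolt of the locked lid down. Origin: as the case.
- record_weight: Bystander: dark steel record weight, 76 mm across and 50 mm high with a narrower grip; origin under its centre.
- spray_can: Bystander: white cleaner can, 52 mm across, 150 mm high; origin under its centre.
- screwdriver: Bystander: black-handled screwdriver 170 mm long, lying flat; origin near its middle.

How it is judged:
By the outcome, as a careful person would: the job done as asked, in the order asked, and still so for the second after the job is handed in, with the robot touching nothing.
It also fails if it takes over 69 s, if anything falls off the work surface, if the arm or the gripper's body presses on something with over 40 N, if the wrist force passes 120 N, or if a joint passes its speed limit or range.

### The arm

A 6-joint arm with a two-finger parallel gripper is mounted at the origin on the work surface. World frame = base frame: x ahead of the robot, y to its left, z up, the work surface at z = 0. Lengths are in m, angles in degrees, forces in N, time in s.
With the tool pointing down it reaches from about 0.3 to 0.85 m from the base axis. Payload 4.2 kg.
Tool frame: the origin (TCP) lies midway between the tips of the shut fingers; the grasp point (between the pads) lies 19 mm behind it; z points along the fingers, y is the line along which they close (so a half turn about z gives the same grasp; the last joint's range is limited). The gripper opens to 91 mm and grips with 3 to 60 N. Pads are 32 mm wide; open, the fingers measure 118 mm over their backs; the gripper's body (76 mm by 178 mm) begins 60 mm behind the grasp point.
Start: joints at [-78.266, 18.312, 89.639, -0, 72.044, -1.146], TCP at [0.128, -0.561, 0.214] pointing down, gripper open.
Joint ranges: [-177.97, 177.97], [-48.28, 115.42], [12.27, 149.76], [-77.06, 257.06], [2.81, 150.46], [-146.56, 146.56]. Speed limits (degrees/s): [147.25, 147.25, 180, 180, 180, 180].

### API

Orientations are given as a 3x3 rotation matrix whose columns are the frame's x, y, z axes.
In Python, from rig import bot gives the robot as it stands.
- The arm moves only by the shell command python3 -m pendant 'ROWS'. ROWS is a JSON list of rows, 1 to 5 of them, each of 7 numbers: a rotation vector rx, ry, rz in degrees, then dx, dy, dz in m, then the opening from 0.0 (shut) to 1.0 (fully open); each row shifts and turns the commanded pose from where the row before left it, along the tool's axes as they then stand; what a row does not reach is not made up. A row lasts 1/8 s, in which the tool goes at most 0.0625 m and 10.7 degrees, less where a joint would pass 70% of its speed; a pose out of reach is approached as far as the arm can. The fingers move at their own pace and stop on an object; the grip force is fixed at half the most. Time passes only in rows, so rows that do not move let the fingers close. It prints the time, the measured TCP pose, the force, the opening and the grip force at its end.
- bot.observe(): the state, without advancing time (a new reading comes with each control period).
- bot.snapshot(name): name is "side" or "top" or "wrist"; returns (picture, depth): 400x640x3 uint8, red, green, blue; 400x640 float32, m along the optical axis (not along the pixel's ray), 0 where there is no reading.
- bot.get_calibration(name): a dict with "fx", "fy", "cx", "cy" (pixels), "rvec" (rotation vector, rad) and "tvec" (3), from world to camera coordinates, as OpenCV has them. Camera axes: x right, y down, z forward; pixel columns grow to the right and rows downward; lengths in m; the calibration is good to about 2 mm. The wrist camera is an equidistant fisheye: a pixel r from the principal point sees the ray r / f radians off the axis. A picture is of the moment at which its call begins: read the wrist's pose just before it. get_calibration takes no time and is no camera call; for the wrist camera it gives the pose at the moment of the call.
- bot.hand_in(): hands the job in; it is judged then, once.
The state is a dict: "time_s": time; "joints": joint angles; "dq": joint speeds; "tau": joint torques, N m; "ee_pos": TCP position; "eef_rot": TCP orientation; "contact_force": force on the tool from outside, world axes, zero at the start; "moment": the same for the moment, N m; "finger_gap": opening from 0.0 (shut) to 1.0 (fully open); "finger_force": force on a finger pad.
Only numpy, scipy, OpenCV 4.12 (cv2) and the standard library are available. Lean on these libraries where they do the work, as an engineer would, in place of code of your own. Each camera call takes 0.05 s, during which the arm holds its last target. There are 200 camera calls.

## Working session

There is one attempt and no reset: what is moved stays moved. The work goes in short steps, Python scripts to look and compute and a shell command to move; the robot and the scene stay as the last step left them, time stands still between calls to the robot, and variables do not carry over. Pictures are saved under pics/ and viewed, at most 10 in all, crops included, and the job is handed in when it is done.

```bash
ls; mkdir -p pics; python3 - <<'E'
from rig import bot
import cv2,numpy as np
for n in ("top","side"):
    p,d=bot.snapshot(n); cv2.imwrite(f"pics/{n}0.png",p[:,:,::-1]); np.save(f"pics/{n}0.npy",d)
    c=bot.get_calibration(n); print(n,c)
s=bot.observe(); print(s['time_s'],s['ee_pos'],s['eef_rot'],s['contact_force'],s['moment'])
E
```

```text
pics
top {'fx': 414.9271707303142, 'fy': 414.9271707303142, 'cx': 317.3792443709363, 'cy': 201.30696391802897, 'rvec': array([ 2.15941978, -2.16819387,  0.12290636]), 'tvec': array([0.02158874, 0.54740504, 1.02284678])}
side {'fx': 410.2148118947602, 'fy': 410.2148118947602, 'cx': 321.31277248422896, 'cy': 204.8483824503082, 'rvec': array([ 0.66436106, -2.42184686,  1.38355958]), 'tvec': array([0.49929706, 0.22430669, 0.80497039])}
0.1 [ 0.12805632 -0.56010402  0.21322895] [[ 9.74844768e-01  2.22884654e-01 -3.31790015e-04]
 [ 2.22884901e-01 -9.74843585e-01  1.51874023e-03]
 [ 1.50605237e-05 -1.55448695e-03 -9.99998792e-01]] [-0.30793508 -0.09510408 -0.50213759] [-0.02421236  0.02509354  0.00057091]
```

View pics/top0.png

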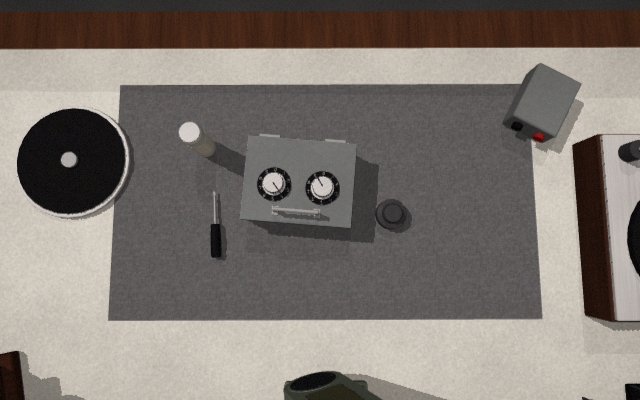

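View pics/side0.png

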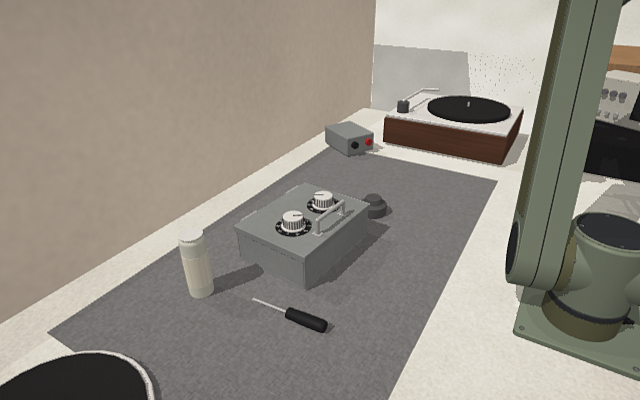

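The top view shows the case with its lid corners near (247,136), (357,144), (352,227) and (241,218). The knobs are at (273,184) and (322,187) and the handle runs from (273,210) to (319,213). The can is at left (190,132), the screwdriver at (215,225) and the weight at right (392,213). The side view agrees, with knobs at (293,222) and (323,200).

```bash
cat > h.py <<'E'
import numpy as np, cv2
from rig import bot
from scipy.spatial.transform import Rotation as R
def cam(n):
    c=bot.get_calibration(n); Rm=cv2.Rodrigues(np.array(c['rvec']))[0]; return c,Rm,-Rm.T@np.array(c['tvec'])
def ray(n,uv,C=None):
    c,Rm,o=C or cam(n); x=(np.array(uv,float)-[c['cx'],c['cy']])/[c['fx'],c['fy']]
    if n=='wrist':
        r=np.hypot(*x); d=np.array([*(x/r*np.sin(r) if r>0 else x),np.cos(r)])
    else: d=np.array([*x,1.])
    d=Rm.T@d; return o,d/np.linalg.norm(d)
def onz(n,uv,z,C=None):
    o,d=ray(n,uv,C); return o+d*(z-o[2])/d[2]
def tri(r1,r2):
    (o1,d1),(o2,d2)=r1,r2; A=np.c_[d1,-d2]; t=np.linalg.lstsq(A,o2-o1,rcond=None)[0]
    p,q=o1+d1*t[0],o2+d2*t[1]; return (p+q)/2,np.linalg.norm(p-q)
E
python3 - <<'E'
from h import *
np.set_printoptions(precision=4,suppress=True)
T={}
for n,box in (("top",(230,120,370,240)),("side",(270,180,345,245))):
    p=cv2.imread(f"pics/{n}0.png"); d=np.load(f"pics/{n}0.npy"); g=p.min(2); m=np.zeros_like(g)
    x0,y0,x1,y1=box; m[y0:y1,x0:x1]=(g[y0:y1,x0:x1]>165)*255
    k,l,st,ce=cv2.connectedComponentsWithStats(m)
    for i in range(1,k):
        if st[i,4]>25:
            u,v=ce[i]; C=cam(n); o,r=ray(n,(u,v),C); z=d[int(v),int(u)]; P=o+r*z/(C[1]@r)[2]
            print(n,ce[i],st[i],P)
d=np.load("pics/top0.npy")
for u,v in [(250,140),(352,148),(347,222),(246,215),(300,150),(298,195)]:
    C=cam("top");o,r=ray("top",(u,v),C); print(u,v,o+r*d[v,u]/(C[1]@r)[2])
C=cam("top")
for uv in [(247,136),(357,144),(352,227),(241,218)]: print(onz("top",uv,.096,C))
for uv in [(273,210),(319,213)]: print('handle',onz("top",uv,.131,C))
for a,b in (((273,184),(293,217)),((322,187),(323,195))): print(tri(ray("top",a),ray("side",b)))
p=cv2.imread("pics/top0.png")[125:235,230:370]; q=cv2.imread("pics/side0.png")[175:255,270:355]
cv2.imwrite("pics/crop0.png",cv2.resize(p,None,fx=5.5,fy=5.4,interpolation=cv2.INTER_CUBIC))
E
```

```text
top [272.1472 181.6377] [263 173  19  19 265] [0.5832 0.1243 0.1254]
top [322.1049 185.9813] [312 177  20  19 267] [0.5726 0.0084 0.1248]
side [322.8295 195.1938] [314 191  18  10 129] [0.57   0.0114 0.1253]
side [323.1458 207.375 ] [312 204  23   7  48] [0.5589 0.0288 0.1034]
side [291.6605 215.7963] [283 210  20  12 162] [0.5821 0.126  0.1248]
side [289.58 228.9 ] [281 223  22   9  50] [0.5768 0.1437 0.1019]
250 140 [0.69   0.1819 0.0968]
352 148 [ 0.6698 -0.0649  0.0947]
347 222 [ 0.4906 -0.0506  0.0944]
246 215 [0.508  0.1887 0.0974]
300 150 [0.6649 0.0609 0.0964]
298 195 [0.5552 0.0655 0.0977]
[0.7001 0.1894 0.096 ]
[ 0.6793 -0.077   0.096 ]
[ 0.4786 -0.0622  0.096 ]
[0.501  0.2007 0.096 ]
handle [0.5165 0.1212 0.131 ]
handle [0.5092 0.0159 0.131 ]
(array([0.5793, 0.1233, 0.1209]), np.float64(0.0021579547594496673))
(array([0.5706, 0.0088, 0.1244]), np.float64(0.0007501017204223292))
```

View pics/crop0.png

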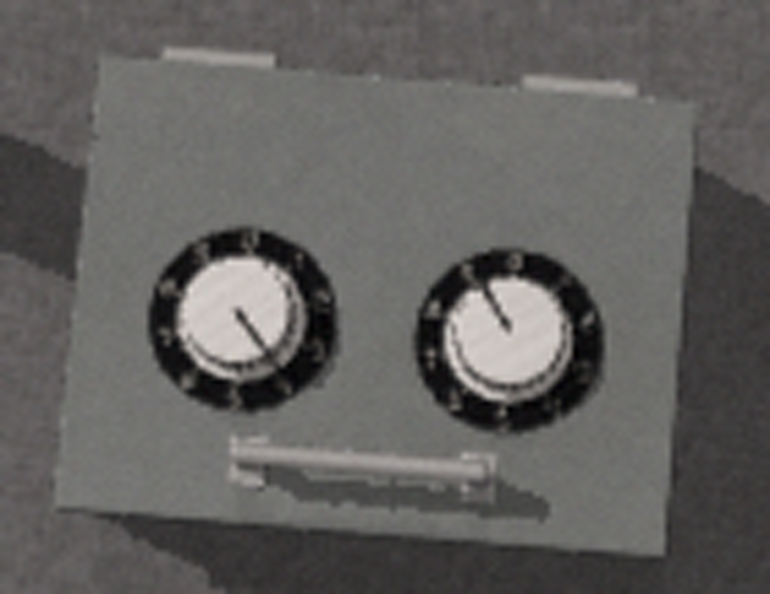

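The enlarged crop shows the left pointer running from (237,310) to (270,360), close to 4. The right pointer runs from (508,328) to (483,283), close to 9. Both need to turn counter-clockwise. I'll move over the case for a wrist view.

```bash

python3 -m pendant '[[0,0,0,0.0387,-0.0373,-0.0061,1],[0,0,0,0.0387,-0.0373,-0.0061,0.65],[0,0,0,0.0387,-0.0373,-0.0061,0.65],[0,0,0,0.0387,-0.0373,-0.0061,0.65],[0,0,0,0.0387,-0.0373,-0.0061,0.65]]'
python3 -m pendant '[[0,0,0,0.0387,-0.0373,-0.0061,0.65],[0,0,0,0.0387,-0.0373,-0.0061,0.65],[0,0,0,0.0387,-0.0373,-0.0061,0.65],[0,0,0,0.0387,-0.0373,-0.0061,0.65],[0,0,0,0.0387,-0.0373,-0.0061,0.65]]'
python3 -m pendant '[[0,0,0,0.0387,-0.0373,-0.0061,0.65],[0,0,0,0.0387,-0.0373,-0.0061,0.65],[0,0,0,0.0387,-0.0373,-0.0061,0.65],[0,0,0,0.0387,-0.0373,-0.0061,0.65],[0,0,0,0,0,0,0.65]]'
python3 - <<'E'
from h import *
p,d=bot.snapshot("wrist"); cv2.imwrite("pics/w1.png",p[:,:,::-1]); print(bot.get_calibration("wrist"),cam("wrist")[2],bot.observe()['joints'])
E
```

```text
time_s: 0.72
ee_pos: [0.2758, -0.3339, 0.2444]
eef_rot: [[0.975, 0.222, 0.0], [0.222, -0.975, 0.0], [0.0, -0.0, -1.0]]
contact_force: [0.3, -0.2, 0.3]
finger_gap: 0.653
finger_force: 0.0
time_s: 1.35
ee_pos: [0.4228, -0.109, 0.275]
eef_rot: [[0.975, 0.223, -0.0], [0.223, -0.975, -0.0], [-0.0, 0.0, -1.0]]
contact_force: [1.3, -0.5, -0.2]
finger_gap: 0.647
finger_force: 0.0
time_s: 1.98
ee_pos: [0.5413, 0.0721, 0.2985]
eef_rot: [[0.974, 0.227, -0.001], [0.227, -0.974, 0.001], [-0.0, -0.001, -1.0]]
contact_force: [-0.8, -0.3, -0.6]
finger_gap: 0.653
finger_force: 0.0
{'fx': 309.70691628693146, 'fy': 309.70691628693146, 'cx': 319.655075678804, 'cy': 202.80540140979033, 'rvec': array([-2.26755447,  1.80129624,  0.27140786]), 'tvec': array([-0.05296314,  0.46018076,  0.63173469])} [0.62139973 0.08961713 0.46849897] [ 6.23220580e+00  1.32482887e+01  8.46556179e+01 -2.42539768e-02
  8.22036847e+01  8.32045771e+01]
```

View pics/w1.png

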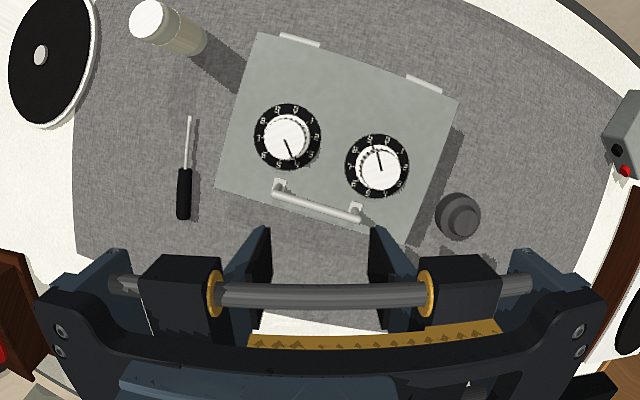

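The wrist view shows the left knob at (286,137) with its pointer towards (291,157), and the right knob at (381,166) with its pointer towards (378,148). The handle runs from (280,187) to (357,211). I'll measure axes and pointers from this view.

```bash
cat >> h.py <<'E'
def dials(img,seeds,n="wrist",rad=26,zt=.125,zs=.101):
    """knob-top centre and pointer-line world angle for each seed pixel; img BGR"""
    C=cam(n); out=[]
    for s in seeds:
        m=np.zeros(img.shape[:2],np.uint8); cv2.circle(m,tuple(int(x) for x in s),rad,255,-1)
        w=((img.min(2)>165)&(m>0)).astype(np.uint8)
        k,l,st,ce=cv2.connectedComponentsWithStats(w); i=1+np.argmax(st[1:,4])
        cs=cv2.findContours((l==i).astype(np.uint8),cv2.RETR_EXTERNAL,cv2.CHAIN_APPROX_NONE)[0]
        hull=cv2.convexHull(max(cs,key=len)); f=np.zeros_like(m); cv2.fillPoly(f,[hull],1)
        e=cv2.fitEllipse(hull); c=onz(n,e[0],zt,C)
        dark=np.argwhere((f>0)&(img.max(2)<90))[:,::-1]
        P=np.array([onz(n,u,zt,C)[:2] for u in dark])-c[:2]
        P=P[np.hypot(*P.T)<.022]
        v=np.linalg.svd(P-P.mean(0))[2][0]; v*=np.sign(v@P.mean(0))
        out.append((c,e,len(P),P.mean(0),np.degrees(np.arctan2(v[1],v[0])),np.degrees(np.arctan2(*P.mean(0)[::-1]))))
    return out
E
python3 - <<'E'
from h import *
np.set_printoptions(precision=4,suppress=True)
im=cv2.imread("pics/w1.png")
D=dials(im,[(286,137),(381,166)])
for d in D: print(d)
for d,t in zip(D,[(272.15,181.6),(322.1,186)]): print(tri(ray("wrist",d[1][0]),ray("top",t)))
C=cam("wrist")
for uv in [(258,32),(458,100)]: print('far corner',onz("wrist",uv,.096,C))
hs=[onz("wrist",uv,.131,C) for uv in [(275,191),(357,214)]]; print('handle',hs)
dy=D[0][0]-D[1][0]; print('yaw knobs',np.degrees(np.arctan2(-dy[0],dy[1])),np.linalg.norm(dy))
g=cv2.resize(im[85:225,235:435],None,fx=4,fy=4,interpolation=cv2.INTER_CUBIC); cv2.imwrite("pics/w1c.png",g)
E
```

```text
(array([0.5848, 0.1195, 0.125 ]), ((286.0700378417969, 136.64877319335938), (45.36289596557617, 45.88005828857422), 73.54987335205078), 43, array([-0.0027, -0.0074]), np.float64(170.8163189146181), np.float64(-110.32242230584006))
(array([0.5748, 0.0112, 0.125 ]), ((377.6432189941406, 167.0597686767578), (44.4747200012207, 45.7573127746582), 139.57679748535156), 74, array([0.0073, 0.0075]), np.float64(-38.22788882458652), np.float64(45.716926156802394))
(array([0.5841, 0.1223, 0.1211]), np.float64(0.00490490174495993))
(array([0.5738, 0.0086, 0.1151]), np.float64(0.0009111215175070721))
far corner [0.7012 0.1841 0.096 ]
far corner [ 0.6815 -0.0755  0.096 ]
handle [array([0.5224, 0.1189, 0.131 ]), array([0.5168, 0.0211, 0.131 ])]
yaw knobs -5.2401939890898195 0.10875458959222796
```

View pics/w1c.png

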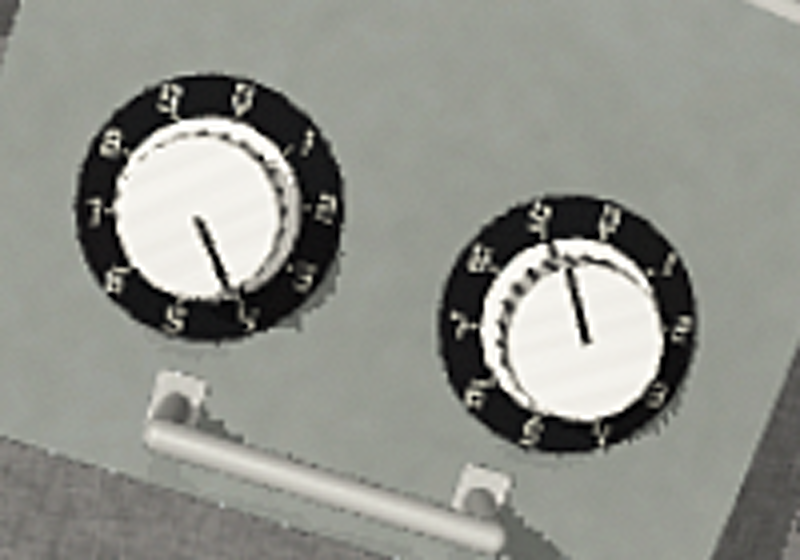

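The zoomed crop shows the left pointer running from (197,220) to (225,285) at the 4 tick, and the right one from (586,340) to (568,262) at the 9 tick. The white skirt had biased my blob fit, so I'm redoing it from these points and the ring edges.

```bash
python3 - <<'E'
from h import *
np.set_printoptions(precision=4,suppress=True)
C=cam("wrist"); w=lambda u,v:(u/4+235,v/4+85); t=lambda u,v:(u/5.5+230,v/5.4+125)
a=lambda v:np.degrees(np.arctan2(v[1],v[0]))
im=cv2.imread("pics/w1.png"); top=cv2.imread("pics/top0.png")
def ringc(im,s,r):
    m=np.zeros(im.shape[:2],np.uint8); cv2.circle(m,s,r,255,-1)
    b=((im.max(2)<60)&(m>0)).astype(np.uint8); k,l,st,_=cv2.connectedComponentsWithStats(b)
    q=cv2.findContours((l==1+np.argmax(st[1:,4])).astype(np.uint8),cv2.RETR_EXTERNAL,cv2.CHAIN_APPROX_NONE)[0]
    return cv2.fitEllipse(cv2.convexHull(max(q,key=len)))
for nm,kw,tip,rw,rt in (("L",(197,220),(225,285),(287,137),(274,184)),("R",(586,340),(568,262),(377,166),(323,188))):
    k=onz("wrist",w(*kw),.125,C); p=onz("wrist",w(*tip),.125,C)
    ew=ringc(im,rw,37); et=ringc(top,rt,20)
    print(nm,'knob',k,'ptr world',a(p-k),'ring wrist',onz("wrist",ew[0],.097,C),ew[1],'top',onz("top",et[0],.097),et[1],tri(ray("wrist",ew[0]),ray("top",et[0])))
E
```

```text
L knob [0.5807 0.1207 0.125 ] ptr world -144.7494675226389 ring wrist [0.5824 0.1202 0.097 ] (65.0187759399414, 66.41748809814453) top [0.5821 0.1234 0.097 ] (33.15934753417969, 33.90461730957031) (array([0.5822, 0.1218, 0.0969]), np.float64(0.003266452858792937))
R knob [0.5726 0.006  0.125 ] ptr world 28.371817037238408 ring wrist [0.5722 0.0068 0.097 ] (63.389854431152344, 64.92350769042969) top [0.5726 0.0081 0.097 ] (33.468082427978516, 34.17793655395508) (array([0.5724, 0.0078, 0.1002]), np.float64(0.0007471026406514778))
```

```bash

python3 -m pendant '[[0,0,0,0.0255,-0.0195,0.02,0.65],[0,0,0,0.0254,-0.0194,0.03,0.65],[0,0,0,0,0,0.04,0.65],[0,0,0,0,0,0.03,0.65],[0,0,0,0,0,0.02,0.65]]'
python3 -m pendant '[[0,0,0,0,0,0,0.65],[0,0,0,0,0,0,0.65]]'
```

```text
time_s: 2.65
ee_pos: [0.5793, 0.1169, 0.1574]
eef_rot: [[0.975, 0.222, -0.003], [0.222, -0.975, -0.001], [-0.003, 0.0, -1.0]]
contact_force: [-1.0, 0.3, 0.5]
finger_gap: 0.647
finger_force: 0.0
time_s: 2.9
ee_pos: [0.5812, 0.1179, 0.1604]
eef_rot: [[0.975, 0.222, 0.001], [0.222, -0.975, -0.0], [0.001, 0.0, -1.0]]
contact_force: [-0.5, 0.3, 0.0]
finger_gap: 0.647
finger_force: 0.0
```

```bash

python3 -m pendant '[[0,0,0,0.0018,-0.0033,0.02,0.65],[0,0,0,0,0,0.02,0.65],[0,0,0,0,0,0.0145,0.65],[0,0,0,0,0,0,0.65]]' &&
python3 -m pendant '[[0,0,0,0,0,0,0.55],[0,0,0,0,0,0,0.5],[0,0,0,0,0,0,0.45],[0,0,0,0,0,0,0.45]]'; python3 -c "
from rig import bot;s=bot.observe();print(s['moment'],s['joints'])"
```

```text
time_s: 3.4
ee_pos: [0.5815, 0.1219, 0.1045]
eef_rot: [[0.975, 0.223, -0.001], [0.223, -0.975, -0.0], [-0.001, 0.0, -1.0]]
contact_force: [-0.7, -0.6, -0.5]
finger_gap: 0.651
finger_force: 0.0
time_s: 3.9
ee_pos: [0.5825, 0.1226, 0.1058]
eef_rot: [[0.975, 0.223, 0.002], [0.223, -0.975, 0.001], [0.002, -0.0, -1.0]]
contact_force: [-1.0, 2.3, 4.1]
finger_gap: 0.496
finger_force: 30.0
[ 0.34840098  0.04392491 -0.0152902 ] [1.07656028e+01 2.49312822e+01 9.59296960e+01 3.18214717e-02
 5.90268571e+01 8.78764187e+01]
```

```bash

python3 -m pendant '[[0,0,-8,0,0,0,0.45],[0,0,-8,0,0,0,0.45],[0,0,-8,0,0,0,0.45],[0,0,-8,0,0,0,0.45],[0,0,0,0,0,0,0.45]]'
python3 - <<'E'
from h import *
p,d=bot.snapshot("wrist"); s=bot.observe(); print(s['moment'],s['eef_rot'])
cv2.imwrite("pics/w2.png",p[:,:,::-1]); im=p[:,:,::-1]
cv2.imwrite("pics/w2c.png",cv2.resize(im[60:360,140:500],None,fx=2,fy=2,interpolation=cv2.INTER_CUBIC))
E
```

```text
time_s: 4.53
ee_pos: [0.5827, 0.1223, 0.1058]
eef_rot: [[0.71, 0.705, 0.002], [0.705, -0.71, 0.0], [0.002, 0.001, -1.0]]
contact_force: [0.6, 0.7, 6.6]
finger_gap: 0.495
finger_force: 30.0
[0.15953006 0.05968478 0.045983  ] [[ 7.10070343e-01  7.04127429e-01  2.16151926e-03]
 [ 7.04128519e-01 -7.10072473e-01  3.35818842e-04]
 [ 1.77129458e-03  1.28353236e-03 -9.99997608e-01]]
```

View pics/w2c.png

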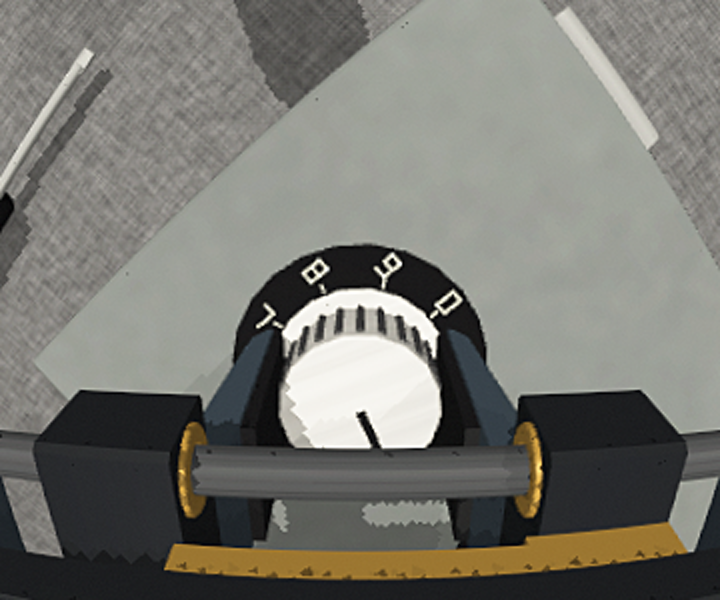

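The close-up shows the knob gripped squarely with its pointer at (360,412)→(380,450), but the pointer tip is hidden by the gripper. I'll release, back off and read it properly.

```bash

python3 -m pendant '[[0,0,0,0,0,0,0.65],[0,0,0,0,0,0,0.65],[0,0,0,0,0,-0.04,0.65],[0,0,0,-0.02,0,-0.05,0.65],[0,0,0,-0.04,0,-0.04,0.65]]'
python3 -m pendant '[[0,0,0,-0.02,0,0,0.65],[0,0,0,0,0,0,0.65]]'
python3 - <<'E'
from h import *
np.set_printoptions(precision=4,suppress=True)
C=cam("wrist"); p,d=bot.snapshot("wrist"); im=p[:,:,::-1].copy(); cv2.imwrite("pics/w3.png",im); print(C[2])
c,Rm,o=C
def pix(P):
    q=Rm@(np.array(P)-o); r=np.arctan2(np.hypot(q[0],q[1]),q[2]); return np.array([c['cx'],c['cy']])+c['fx']*r*q[:2]/np.hypot(q[0],q[1])
u,v=pix([.582,.1215,.11]).astype(int); print(u,v)
np.save("pics/c3.npy",np.r_[c['rvec'],c['tvec']])
cv2.imwrite("pics/w3c.png",cv2.resize(im[v-50:v+50,u-66:u+66],None,fx=6,fy=6,interpolation=cv2.INTER_CUBIC)); print(u-66,v-50)
E
```

```text
time_s: 5.2
ee_pos: [0.5397, 0.0797, 0.236]
eef_rot: [[0.708, 0.706, 0.001], [0.706, -0.708, -0.0], [0.0, 0.001, -1.0]]
contact_force: [-0.2, -1.4, -0.1]
finger_gap: 0.644
finger_force: 0.0
time_s: 5.45
ee_pos: [0.524, 0.065, 0.2341]
eef_rot: [[0.71, 0.704, -0.001], [0.704, -0.71, -0.0], [-0.001, -0.001, -1.0]]
contact_force: [0.4, -0.2, -0.8]
finger_gap: 0.652
finger_force: 0.0
[0.5832 0.124  0.4043]
321 113
255 63
```

View pics/w3c.png

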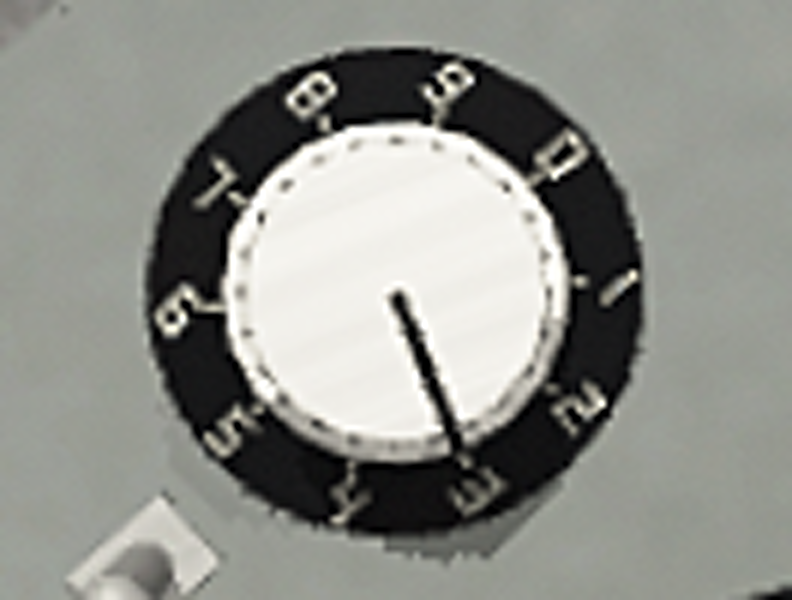

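The picture shows the pointer at (398,297)→(457,445), in line with the 3 tick at (467,462). It is within about 1° of the 8–3 tick line, so the left dial is set. Next is the right dial.

```bash

python3 -m pendant '[[0,0,10,0,0,0,0.65],[0,0,10,0,0,0,0.65],[0,0,10,0,0,0,0.65],[0,0,10,0,0,0,0.65],[0,0,10,0,0,0,0.65]]'
python3 -m pendant '[[0,0,0,0.0269,0.0269,0.02,0.65],[0,0,0,0.0268,0.0268,0.03,0.65],[0,0,0,0,0,0.024,0.65],[0,0,0,0,0,0,0.65],[0,0,0,0,0,0,0.65]]'
```

```text
time_s: 6.12
ee_pos: [0.5254, 0.0665, 0.2327]
eef_rot: [[0.996, -0.094, -0.003], [-0.094, -0.996, -0.0], [-0.003, 0.0, -1.0]]
contact_force: [0.2, 0.2, -0.6]
finger_gap: 0.651
finger_force: 0.0
time_s: 6.75
ee_pos: [0.5744, 0.008, 0.1607]
eef_rot: [[0.996, -0.089, -0.0], [-0.089, -0.996, 0.0], [-0.0, -0.0, -1.0]]
contact_force: [0.4, -0.2, 0.4]
finger_gap: 0.653
finger_force: 0.0
```

```bash

cat > chk.py <<'E'
import sys,numpy as np
from rig import bot
s=bot.observe(); R=np.array(s['eef_rot']); m=s['moment']
print('yaw %.1f'%np.degrees(np.arctan2(R[1,0],R[0,0])),'mz %.3f'%m[2],'F',np.round(s['contact_force'],1),'q6 %.1f'%s['joints'][5])
sys.exit(abs(m[2])>float(sys.argv[1]))
E
python3 -m pendant '[[0,0,0,-0.0017,0.0012,0.02,0.65],[0,0,0,0,0,0.02,0.65],[0,0,0,0,0,0.0145,0.65],[0,0,0,0,0,0,0.65]]' &&
python3 -m pendant '[[0,0,0,0,0,0,0.55],[0,0,0,0,0,0,0.5],[0,0,0,0,0,0,0.45],[0,0,0,0,0,0,0.45]]'; python3 chk.py 9
```

```text
time_s: 7.25
ee_pos: [0.5718, 0.0067, 0.106]
eef_rot: [[0.996, -0.089, -0.001], [-0.089, -0.996, -0.0], [-0.001, 0.0, -1.0]]
contact_force: [-1.1, -0.8, -0.4]
finger_gap: 0.65
finger_force: 0.0
time_s: 7.75
ee_pos: [0.5729, 0.0071, 0.1073]
eef_rot: [[0.996, -0.09, 0.002], [-0.09, -0.996, 0.001], [0.002, -0.001, -1.0]]
contact_force: [-0.7, 4.5, 5.1]
finger_gap: 0.5
finger_force: 30.0
yaw -5.1 mz 0.005 F [-0.7  4.5  5.1] q6 94.6False
```

```bash

python3 -m pendant '[[0,0,-8,0,0,0,0.45],[0,0,-8,0,0,0,0.45],[0,0,-8,0,0,0,0.45],[0,0,-8,0,0,0,0.45],[0,0,-8,0,0,0,0.45]]' |tail -6; python3 chk.py 0.17 &&
python3 -m pendant '[[0,0,0,0,0,0,0.45]]' >/dev/null; python3 chk.py 0.17
```

```text
time_s: 8.38
ee_pos: [0.5729, 0.0069, 0.1073]
eef_rot: [[0.818, 0.575, 0.002], [0.575, -0.818, 0.001], [0.002, 0.001, -1.0]]
contact_force: [0.7, 3.6, 5.1]
finger_gap: 0.497
finger_force: 30.0
yaw 35.1 mz -0.080 F [0.7 3.6 5.1] q6 54.4
yaw 35.1 mz -0.080 F [0.7 3.6 5.1] q6 54.4False
False
```

```bash
sed -i 's/sys.exit(abs(m\[2\])>float(sys.argv\[1\]))/sys.exit(int(abs(m[2])>float(sys.argv[1])))/' chk.py
P="python3 -m pendant"; 
$P '[[0,0,-2,0,0,0,0.45],[0,0,-2,0,0,0,0.45]]' >/dev/null; python3 chk.py 0.17 &&
$P '[[0,0,-2,0,0,0,0.45],[0,0,-1,0,0,0,0.45]]' >/dev/null; python3 chk.py 0.17 &&
$P '[[0,0,-2,0,0,0,0.45]]' >/dev/null && python3 chk.py 0.17 &&
$P '[[0,0,-2,0,0,0,0.45]]' >/dev/null && python3 chk.py 0.17 &&
$P '[[0,0,-2,0,0,0,0.45]]' >/dev/null && python3 chk.py 0.17 &&
$P '[[0,0,-2,0,0,0,0.45]]' >/dev/null && python3 chk.py 0.17 &&
$P '[[0,0,-2,0,0,0,0.45]]' >/dev/null && python3 chk.py 0.17 &&
$P '[[0,0,-2,0,0,0,0.45]]' >/dev/null && python3 chk.py 0.17 &&
$P '[[0,0,-2,0,0,0,0.45]]' >/dev/null && python3 chk.py 0.17 &&
$P '[[0,0,-2,0,0,0,0.45]]' >/dev/null && python3 chk.py 0.17
```

```text
yaw 38.8 mz -0.174 F [0.6 4.4 5.7] q6 50.7
yaw 38.8 mz -0.174 F [0.6 4.4 5.7] q6 50.7
```

```bash

for i in 1; do python3 -m pendant '[[0,0,0,0,0,0,0.45]]' >/dev/null; python3 chk.py 9; done; python3 -m pendant '[[0,0,-1,0,0,0,0.45]]' >/dev/null; python3 chk.py 9;  python3 -m pendant '[[0,0,0,0,0,0,0.45]]' >/dev/null; python3 chk.py 9
```

```text
yaw 38.8 mz -0.062 F [1.  5.1 5.5] q6 50.7
yaw 39.8 mz -0.136 F [1.5 4.4 5.6] q6 49.7
yaw 39.8 mz -0.065 F [0.7 4.  6.1] q6 49.7
```

```bash
P="python3 -m pendant"; c(){ python3 chk.py 0.13; }
$P '[[0,0,-1.5,0,0,0,0.45],[0,0,-1.5,0,0,0,0.45],[0,0,0,0,0,0,0.45]]' >/dev/null; c &&
$P '[[0,0,-1.5,0,0,0,0.45],[0,0,0,0,0,0,0.45]]' >/dev/null && c &&
$P '[[0,0,-1.5,0,0,0,0.45],[0,0,0,0,0,0,0.45]]' >/dev/null && c &&
$P '[[0,0,-1.5,0,0,0,0.45],[0,0,0,0,0,0,0.45]]' >/dev/null && c &&
$P '[[0,0,-1.5,0,0,0,0.45],[0,0,0,0,0,0,0.45]]' >/dev/null && c &&
$P '[[0,0,-1.5,0,0,0,0.45],[0,0,0,0,0,0,0.45]]' >/dev/null && c &&
$P '[[0,0,-1.5,0,0,0,0.45],[0,0,0,0,0,0,0.45]]' >/dev/null && c &&
$P '[[0,0,-1.5,0,0,0,0.45],[0,0,0,0,0,0,0.45]]' >/dev/null && c &&
$P '[[0,0,-1.5,0,0,0,0.45],[0,0,0,0,0,0,0.45]]' >/dev/null && c &&
$P '[[0,0,-1.5,0,0,0,0.45],[0,0,0,0,0,0,0.45]]' >/dev/null && c &&
$P '[[0,0,-1.5,0,0,0,0.45],[0,0,0,0,0,0,0.45]]' >/dev/null && c &&
$P '[[0,0,-1.5,0,0,0,0.45],[0,0,0,0,0,0,0.45]]' >/dev/null && c &&
$P '[[0,0,-1.5,0,0,0,0.45],[0,0,0,0,0,0,0.45]]' >/dev/null && c
```

```text
yaw 42.8 mz -0.063 F [0.5 4.1 6.4] q6 46.7
yaw 44.3 mz -0.014 F [0.2 3.8 6.3] q6 45.2
yaw 45.8 mz -0.055 F [0.4 4.  5.3] q6 43.7
yaw 47.3 mz -0.023 F [0.2 4.9 5.3] q6 42.2
yaw 48.8 mz -0.069 F [1.4 4.6 5.2] q6 40.7
yaw 50.3 mz -0.060 F [0.9 4.5 5.6] q6 39.2
yaw 51.8 mz -0.084 F [0.6 3.5 6. ] q6 37.7
yaw 53.3 mz -0.140 F [0.9 3.3 5.6] q6 36.2
```

```bash
P="python3 -m pendant"; c(){ python3 chk.py $1; }
$P '[[0,0,0,0,0,0,0.45]]' >/dev/null; c 0.16 &&
$P '[[0,0,-1,0,0,0,0.45],[0,0,0,0,0,0,0.45]]' >/dev/null && c 0.16 &&
$P '[[0,0,-1,0,0,0,0.45],[0,0,0,0,0,0,0.45]]' >/dev/null && c 0.16 &&
$P '[[0,0,-1,0,0,0,0.45],[0,0,0,0,0,0,0.45]]' >/dev/null && c 0.16 &&
$P '[[0,0,-1,0,0,0,0.45],[0,0,0,0,0,0,0.45]]' >/dev/null && c 0.16 &&
$P '[[0,0,-1,0,0,0,0.45],[0,0,0,0,0,0,0.45]]' >/dev/null && c 0.16 &&
$P '[[0,0,-1,0,0,0,0.45],[0,0,0,0,0,0,0.45]]' >/dev/null && c 0.16
```

```text
yaw 53.3 mz -0.074 F [0.6 4.3 5.7] q6 36.2
yaw 54.3 mz -0.058 F [1.7 4.4 6.1] q6 35.2
yaw 55.3 mz -0.052 F [0.3 3.8 4.5] q6 34.2
yaw 56.3 mz -0.061 F [-0.3  4.3  5.7] q6 33.2
yaw 57.3 mz -0.039 F [1.1 4.2 4.9] q6 32.2
yaw 58.3 mz -0.098 F [0.6 4.1 5.5] q6 31.2
yaw 59.3 mz -0.037 F [0.9 3.9 5.3] q6 30.2
```

```bash
P="python3 -m pendant"; c(){ python3 chk.py 0.15; }
$P '[[0,0,-1.5,0,0,0,0.45],[0,0,0,0,0,0,0.45]]' >/dev/null; c &&
$P '[[0,0,-1.5,0,0,0,0.45],[0,0,0,0,0,0,0.45]]' >/dev/null && c &&
$P '[[0,0,-1.5,0,0,0,0.45],[0,0,0,0,0,0,0.45]]' >/dev/null && c &&
$P '[[0,0,-1.5,0,0,0,0.45],[0,0,0,0,0,0,0.45]]' >/dev/null && c &&
$P '[[0,0,-1.5,0,0,0,0.45],[0,0,0,0,0,0,0.45]]' >/dev/null && c &&
$P '[[0,0,-1.5,0,0,0,0.45],[0,0,0,0,0,0,0.45]]' >/dev/null && c &&
$P '[[0,0,-1.5,0,0,0,0.45],[0,0,0,0,0,0,0.45]]' >/dev/null && c &&
$P '[[0,0,-1.5,0,0,0,0.45],[0,0,0,0,0,0,0.45]]' >/dev/null && c &&
$P '[[0,0,-1.5,0,0,0,0.45],[0,0,0,0,0,0,0.45]]' >/dev/null && c &&
$P '[[0,0,-1.5,0,0,0,0.45],[0,0,0,0,0,0,0.45]]' >/dev/null && c &&
$P '[[0,0,-1.5,0,0,0,0.45],[0,0,0,0,0,0,0.45]]' >/dev/null && c &&
$P '[[0,0,-1.5,0,0,0,0.45],[0,0,0,0,0,0,0.45]]' >/dev/null && c
```

```text
yaw 60.8 mz -0.049 F [1.  3.6 6. ] q6 28.7
yaw 62.3 mz -0.043 F [1.8 4.1 5.1] q6 27.2
yaw 63.8 mz -0.094 F [0.5 4.  5.5] q6 25.7
yaw 65.3 mz -0.009 F [0.6 4.6 5.6] q6 24.2
yaw 66.8 mz -0.030 F [1.  4.3 6.5] q6 22.7
yaw 68.3 mz 0.025 F [0.7 3.2 4.8] q6 21.2
yaw 69.8 mz -0.048 F [0.2 3.3 4.9] q6 19.7
yaw 71.3 mz 0.016 F [0.8 3.9 5.3] q6 18.2
yaw 72.8 mz -0.012 F [1.2 3.1 5.2] q6 16.7
yaw 74.3 mz 0.069 F [0.6 4.6 5.2] q6 15.2
yaw 75.8 mz 0.035 F [0.7 3.4 4.6] q6 13.7
yaw 77.3 mz 0.044 F [1.  4.4 5.3] q6 12.2
```

```bash
P="python3 -m pendant"; sed -i 's/abs(m\[2\])>float(sys.argv\[1\])/m[2]<-float(sys.argv[1])/' chk.py; c(){ python3 chk.py 0.07; }
$P '[[0,0,-1,0,0,0,0.45],[0,0,0,0,0,0,0.45]]' >/dev/null; c &&
$P '[[0,0,-1,0,0,0,0.45],[0,0,0,0,0,0,0.45]]' >/dev/null && c &&
$P '[[0,0,-1,0,0,0,0.45],[0,0,0,0,0,0,0.45]]' >/dev/null && c &&
$P '[[0,0,-1,0,0,0,0.45],[0,0,0,0,0,0,0.45]]' >/dev/null && c &&
$P '[[0,0,-1,0,0,0,0.45],[0,0,0,0,0,0,0.45]]' >/dev/null && c &&
$P '[[0,0,-1,0,0,0,0.45],[0,0,0,0,0,0,0.45]]' >/dev/null && c &&
$P '[[0,0,-1,0,0,0,0.45],[0,0,0,0,0,0,0.45]]' >/dev/null && c &&
$P '[[0,0,-1,0,0,0,0.45],[0,0,0,0,0,0,0.45]]' >/dev/null && c
```

```text
yaw 78.3 mz -0.002 F [1.2 4.  5.2] q6 11.2
yaw 79.3 mz 0.012 F [0.8 3.1 4.5] q6 10.2
yaw 80.3 mz -0.025 F [2.  4.1 5.1] q6 9.2
yaw 81.3 mz 0.042 F [1.2 3.9 5.1] q6 8.2
yaw 82.3 mz -0.094 F [1.  4.4 5.9] q6 7.2
```

```bash
P="python3 -m pendant"; c(){ python3 chk.py 0.2; }
$P '[[0,0,0,0,0,0,0.45]]' >/dev/null; c;$P '[[0,0,0,0,0,0,0.45]]' >/dev/null; c;
$P '[[0,0,-0.5,0,0,0,0.45],[0,0,0,0,0,0,0.45]]' >/dev/null;  c &&
$P '[[0,0,-0.5,0,0,0,0.45],[0,0,0,0,0,0,0.45]]' >/dev/null && c &&
$P '[[0,0,0,0,0,0,0.45]]' >/dev/null; c
```

```text
yaw 82.3 mz -0.040 F [0.5 4.3 5.7] q6 7.2
yaw 82.3 mz -0.090 F [1.5 3.3 4.7] q6 7.2
yaw 82.8 mz -0.056 F [1.3 3.9 5.1] q6 6.7
yaw 83.3 mz -0.079 F [0.6 4.2 6.2] q6 6.2
yaw 83.3 mz -0.119 F [0.8 4.2 5. ] q6 6.2
```

```bash
P="python3 -m pendant"; c(){ python3 chk.py $1; }
$P '[[0,0,-1,0,0,0,0.45],[0,0,0,0,0,0,0.45]]' >/dev/null;  c 9 ; $P '[[0,0,0,0,0,0,0.45]]' >/dev/null; c 0.19 &&
$P '[[0,0,-1,0,0,0,0.45],[0,0,0,0,0,0,0.45]]' >/dev/null && c 0.19 &&
$P '[[0,0,0,0,0,0,0.45]]' >/dev/null; c 0.19 &&
$P '[[0,0,-1,0,0,0,0.45],[0,0,0,0,0,0,0.45]]' >/dev/null && c 0.19 &&
$P '[[0,0,0,0,0,0,0.45]]' >/dev/null; c 0.19; python3 -c "
from rig import bot;print(bot.observe()['time_s'])"
```

```text
yaw 84.3 mz -0.092 F [2.1 4.4 4.8] q6 5.2
yaw 84.3 mz -0.232 F [1.7 4.2 4.8] q6 5.2
yaw 84.3 mz -0.232 F [1.7 4.2 4.8] q6 5.2
yaw 84.3 mz -0.232 F [1.7 4.2 4.8] q6 5.2
18.25
```

```bash
P="python3 -m pendant"; c(){ python3 chk.py $1; }
for i in 1 2 3 4; do $P '[[0,0,0,0,0,0,0.45]]' >/dev/null; c 9; done
$P '[[0,0,-1,0,0,0,0.45]]' >/dev/null; c 9; for i in 1 2 3; do $P '[[0,0,0,0,0,0,0.45]]' >/dev/null; c 9; done
```

```text
yaw 84.3 mz -0.187 F [1.2 3.4 4.6] q6 5.2
yaw 84.2 mz -0.180 F [0.9 3.2 5.2] q6 5.2
yaw 84.3 mz -0.169 F [1.3 3.7 6.2] q6 5.2
yaw 84.3 mz -0.144 F [1.5 4.7 5.4] q6 5.2
yaw 85.3 mz -0.337 F [0.7 2.8 5.6] q6 4.2
yaw 85.2 mz -0.310 F [2.8 3.5 5.2] q6 4.2
yaw 85.2 mz -0.296 F [0.5 3.5 5.4] q6 4.2
yaw 85.2 mz -0.281 F [0.5 4.1 4.7] q6 4.2
```

The stop is clear: the moment holds at about 0.3 N m and rises 0.13 N m per degree. I'll ease off 1°, release, and move over to the handle.

```bash
P="python3 -m pendant"
$P '[[0,0,1,0,0,0,0.45],[0,0,0,0,0,0,0.65],[0,0,0,0,0,0,0.65],[0,0,0,0,0,-0.03,0.65],[0,0,0,0,0,-0.03,0.65]]'
$P '[[0,0,-1,0.029,-0.032,-0.005,0.6],[0,0,0,0.028,-0.031,0,0.4],[0,0,0,0,0,0,0.4],[0,0,0,0,0,0,0.4]]'
python3 - <<'E'
from h import *
np.set_printoptions(precision=4,suppress=True)
n="top"; p,d=bot.snapshot("side"); cv2.imwrite("pics/s4.png",p[120:300,200:440,::-1].repeat(3,0).repeat(3,1))
E
```

```text
time_s: 19.88
ee_pos: [0.5714, 0.0059, 0.1661]
eef_rot: [[0.098, 0.995, -0.003], [0.995, -0.098, -0.001], [-0.001, -0.002, -1.0]]
contact_force: [0.4, -0.5, -0.1]
finger_gap: 0.655
finger_force: 0.0
time_s: 20.38
ee_pos: [0.5147, 0.0684, 0.1712]
eef_rot: [[0.08, 0.997, 0.0], [0.997, -0.08, -0.001], [-0.001, 0.0, -1.0]]
contact_force: [-0.2, 0.1, -0.3]
finger_gap: 0.4
finger_force: 0.0
```

View pics/s4.png

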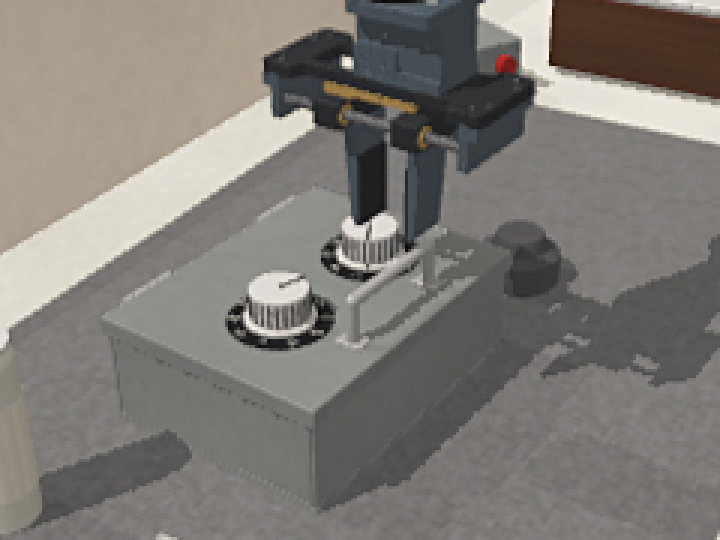

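The fingers hang at (370,200) and (425,215) on either side of the bar, with the dials undisturbed. I'll lower and grip.

```bash
P="python3 -m pendant"
$P '[[0,0,0,0.0015,0.0015,0.025,0.4],[0,0,0,0,0,0.02,0.4],[0,0,0,0,0,0.013,0.4],[0,0,0,0,0,0,0.4]]'
$P '[[0,0,0,0,0,0,0.25],[0,0,0,0,0,0,0.15],[0,0,0,0,0,0,0.05],[0,0,0,0,0,0,0.05]]'
```

```text
time_s: 20.92
ee_pos: [0.5159, 0.0696, 0.1123]
eef_rot: [[0.081, 0.997, -0.002], [0.997, -0.081, -0.0], [-0.001, -0.002, -1.0]]
contact_force: [-1.2, -0.1, -0.1]
finger_gap: 0.4
finger_force: 0.0
time_s: 21.42
ee_pos: [0.5164, 0.0702, 0.1139]
eef_rot: [[0.081, 0.997, 0.001], [0.997, -0.081, 0.0], [0.0, 0.001, -1.0]]
contact_force: [0.6, 0.5, 2.6]
finger_gap: 0.098
finger_force: 30.0
```

```bash
P="python3 -m pendant"
$P '[[0,0,0,0,0.0003,-0.0015,0.05],[0,0,0,0,0,0,0.05]]'; python3 chk.py 9
$P '[[0,0,0,0,0.0003,-0.0015,0.05],[0,0,0,0,0,0,0.05]]'; python3 chk.py 9
```

```text
time_s: 21.68
ee_pos: [0.5164, 0.0702, 0.114]
eef_rot: [[0.081, 0.997, -0.0], [0.997, -0.081, -0.0], [-0.0, -0.0, -1.0]]
contact_force: [3.1, 0.5, -8.2]
finger_gap: 0.105
finger_force: 30.0
yaw 85.4 mz -0.137 F [ 3.1  0.5 -8.2] q6 11.1
time_s: 21.92
ee_pos: [0.5167, 0.0702, 0.1157]
eef_rot: [[0.081, 0.997, -0.0], [0.997, -0.081, -0.0], [-0.0, -0.0, -1.0]]
contact_force: [4.3, 0.9, -11.2]
finger_gap: 0.105
finger_force: 30.0
yaw 85.4 mz -0.105 F [  4.3   0.9 -11.2] q6 11.1
```

```bash
P="python3 -m pendant"
$P '[[0,0,0,0,0.0004,-0.002,0.05],[0,0,0,0,0,0,0.05]]'|sed -n '2p;4p'; 
$P '[[0,0,0,0,0.0006,-0.002,0.05],[0,0,0,0,0,0,0.05]]'|sed -n '2p;4p'
```

```text
ee_pos: [0.5174, 0.0701, 0.1183]
contact_force: [5.2, 0.5, -12.2]
ee_pos: [0.5179, 0.0701, 0.1204]
contact_force: [5.3, 0.6, -11.0]
```

The lid rises at about 11 N, so it is unlocked. I'll follow the arc.

```bash
P="python3 -m pendant"
$P '[[0,0,0,0,0.0027,-0.0081,0.05],[0,0,0,0,0.0058,-0.0146,0.05],[0,0,0,0,0.0065,-0.0142,0.05],[0,0,0,0,0.008,-0.0135,0.05],[0,0,0,0,0.0092,-0.0127,0.05]]'|sed -n '2p;4,5p'
$P '[[0,0,0,0,0.0102,-0.0119,0.05],[0,0,0,0,0.0112,-0.011,0.05],[0,0,0,0,0,0,0.05]]'|sed -n '2p;4,5p'
```

```text
ee_pos: [0.547, 0.0675, 0.1822]
contact_force: [0.2, 1.3, -14.3]
finger_gap: 0.101
ee_pos: [0.568, 0.0658, 0.2066]
contact_force: [-5.3, 0.1, -1.9]
finger_gap: 0.099
```

```bash
P="python3 -m pendant"
$P '[[0,0,0,0,0.0121,-0.0099,0.05],[0,0,0,0,0.013,-0.0088,0.05],[0,0,0,0,0.0138,-0.0076,0.05],[0,0,0,0,0.0142,-0.0065,0.05],[0,0,0,0,0,0,0.05]]'|sed -n '2p;4,5p'
$P '[[0,0,0,0,0.0148,-0.0052,0.05],[0,0,0,0,0.0152,-0.0039,0.05],[0,0,0,0,0.0108,-0.0021,0.05],[0,0,0,0,0.0109,-0.0011,0.05],[0,0,0,0,0,0,0.05]]'|sed -n '2p;4,5p'
```

```text
ee_pos: [0.6203, 0.0613, 0.2422]
contact_force: [-9.7, -0.0, 8.9]
finger_gap: 0.103
ee_pos: [0.6739, 0.0567, 0.2559]
contact_force: [-5.9, -1.6, 8.9]
finger_gap: 0.102
```

```bash
P="python3 -m pendant"
$P '[[0,0,0,0,0,0,0.3],[0,0,0,0,0,0,0.3],[0,0,0,0,0,0,0.3]]'|sed -n '2p;4,5p'
$P '[[0,0,0,0,0,-0.02,0.3],[0,0,0,0,0,-0.04,0.3],[0,0,0,0,0,-0.04,0.3],[0,0,0,0,-0.03,-0.03,0.3],[0,0,0,0,-0.05,0,0.3]]'|sed -n '2p;4,5p'
$P '[[0,0,0,0,-0.05,0,0.3],[0,0,0,0,-0.05,0,0.3],[0,0,0,0,0,0,0.3]]'|sed -n '2p;4,5p'
python3 - <<'E'
from h import *
a=bot.snapshot("side")[0][:,:,::-1]; b=bot.snapshot("top")[0][:,:,::-1]
cv2.imwrite("pics/f.png",np.vstack([a[100:400,0:480],b[80:300,120:600]]))
E
```

```text
ee_pos: [0.6755, 0.0573, 0.2515]
contact_force: [1.1, -0.2, -0.5]
finger_gap: 0.299
ee_pos: [0.5969, 0.0638, 0.3831]
contact_force: [-0.3, 0.9, -0.1]
finger_gap: 0.302
ee_pos: [0.4932, 0.072, 0.3827]
contact_force: [1.1, 0.4, 0.4]
finger_gap: 0.299
```

View pics/f.png

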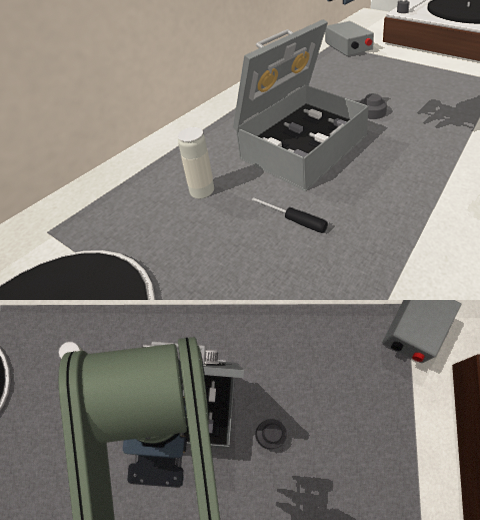

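The lid stands at about 70° with its top edge near (290,30). The can (197,165), screwdriver (300,217) and weight (372,105) are where they were, and the robot is clear.

```bash
python3 -c "
from rig import bot;print(bot.hand_in())"
```

```text
the job is handed in; nothing more can be done
None
```

I set the left dial on 3, turned the right dial to its bolt stop (about 0.3 N m, under the 0.45 limit), opened the lid to about 70° and left it standing; the can, screwdriver and weight were untouched, and I handed in at about 25 s.

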